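# Roll test for bar offcuts on a ramp

### The job

The hexagonal bar lying across the test ramp did not roll, so put it flat into the open grey scrap box first. Then lay the thick round bar from the bench across the upper half of the ramp and let go, so that it rolls down by itself into the wooden catch tray at the foot; do not push it down or touch it once it is on the lower half.

Things in the scene. Friction and masses are not known exactly. Their poses are not given: they have to be found in the camera images.
- hex_bar_center (a point): Centre of the loose hexagonal aluminium bar: 100 mm long, 30 mm across flats, 35 mm across corners, about 0.21 kg. Its x axis runs along its length. At the start friction holds it still across the ramp on one flat, its centre 27 mm uphill of the ramp's origin and 50 mm above the bench.
- round_bar_center (a point): Centre of the loose round aluminium bar: a cylinder 32 mm in diameter, 100 mm long, about 0.22 kg. Its x axis runs along its length. At the start it lies on the bench, nearer than the ramp. On the ramp it rolls down as soon as nothing holds it. The thin steel pin, brass rod, brush and file are bystanders.
- ramp: Fixed wooden ramp, 170 mm wide (x), 310 long (y). Origin on the bench under its middle; y is level and points uphill, z up. Deck face, sloped 12 degrees: 14 mm above bench at y=-70 mm, 63 at y=+160; middle y=+45. 150 mm between side rails 14 mm high; bars lie along x. Catch tray at its foot: y=-140 to -70, 150 wide, floor 8 mm above bench, walls 40 high.
- scrap_box: Open grey scrap box, fixed, 150 mm (x) by 140 mm (y) outside, 40 mm high, walls and floor 5 mm thick. Origin at the centre of its underside, z up. Box and round bar lie nearer to the robot than the ramp, one left and one right; which is where changes.
Mind the look-alikes: they are no part of the job. What is shaped like the part that bears round_bar_center but blue is not meant.

How it is judged:
By the outcome, as a careful person would: the job done as asked, in the order asked, and still so for the second after the job is handed in, with the robot touching nothing.
It also fails if it takes over 53 s, if anything falls off the work surface, if the arm or the gripper's body presses on something with over 40 N, if the wrist force passes 120 N, or if a joint passes its speed limit or range.

### The arm

A 6-joint arm with a two-finger parallel gripper is mounted at the origin on a cart in front of the work surface, level with it; the furniture and walls round the work are solid. World frame = base frame: x ahead of the robot, y to its left, z up, the work surface at z = 0. Lengths are in m, angles in degrees, forces in N, time in s.
With the tool pointing down it reaches from about 0.225 to 0.725 m from the base axis. Payload 3.1 kg.
Tool frame: the origin (TCP) lies at the centre of the arm's flange, where the gripper is bolted on; the fingertips stand 173 mm ahead of it and the grasp point (between the pads) lies 155 mm ahead of it; z points along the fingers, y is the line along which they close (so a half turn about z gives the same grasp; the last joint's range is limited). The gripper opens to 85 mm and grips with 20 to 120 N. Pads are 22 mm wide; open, the fingers measure 114 mm over their backs; the gripper's body (76 mm by 85 mm) begins 54 mm behind the grasp point. The pads swing forward as they close: fully open they stand 13 mm farther back than shut.
Start: joints at [-7.322, 2.75, 5.684, 92.934, 0, 82.678], TCP at [0.525, -0, 0.405] pointing down, gripper open.
Joint ranges: [-166.93, 166.93], [-56.73, 111.36], [-69.38, 81.34], [-121.58, 131.49], [-85.45, 84.26], [-180, 180]. Speed limits (degrees/s): [159.86, 159.86, 180, 180, 180, 180].

### API

Orientations are given as [roll, pitch, yaw] about the fixed x, y, z axes, in that order (R = Rz(yaw) Ry(pitch) Rx(roll)).
In Python, from rig import observe, get_image, camera_info, sign_off gives the robot as it stands.
- The arm moves only by the tool send_rows, never from a script. Its argument "moves" is a list of rows, each an object of numbers: "fingers": the finger opening in mm, from 0 to 85.4; "dx", "dy", "dz": the shift along the tool's x, y, z in mm; "yaw": the turn about the tool's z in degrees. A call has 1 to 20 rows; each row is the pose to reach, as a shift and turn from the pose commanded when the call began, along the tool's axes at that moment; what a row does not reach only later rows make up. A row lasts 1/12 s, in which the tool goes at most 41.7 mm and 7.16 degrees, less where a joint would pass 70% of its speed; a pose out of reach is approached as far as the arm can. A call with a gripper value outside its range is refused whole. The fingers move at their own pace and stop on an object; "force" is the grip in N (left out, the last holds). Time passes only in rows, so rows that repeat a pose let the fingers close. It gives the time, the measured TCP pose, the force, the opening and the grip force at its end, in the units of the state.
- observe(): the state, without advancing time (a new reading comes with each control period).
- get_image(name): name is "scene" or "side" or "wrist"; returns the picture (400x640x3 uint8, red, green, blue); there is no depth.
- camera_info(name): a dict with "fx", "fy", "cx", "cy" (pixels), "D" ([k1, k2, p1, p2, k3] as OpenCV has them; the pictures are not rectified), "R" (3x3) and "t" (3): a world point X has camera coordinates R X + t. Camera axes: x right, y down, z forward; pixel columns grow to the right and rows downward; lengths in m; the calibration is good to about 2 mm. A picture is of the moment at which its call begins: read the wrist's pose just before it. camera_info takes no time and is no camera call; for the wrist camera it gives the pose at the moment of the call.
- sign_off(): hands the job in; it is judged then, once.
The state is a dict: "clock": time; "qpos": joint angles; "qd": joint speeds; "tau": joint torques, N m; "ee_pos": TCP position; "tool_rot": TCP orientation; "ft_force": force on the tool from outside, world axes, zero at the start; "wrist_torque": the same for the moment, N m; "finger_gap": finger opening in m; "gripper_force": force on a finger pad.
Only numpy, scipy, OpenCV 4.12 (cv2) and the standard library are available. Lean on these libraries where they do the work, as an engineer would, in place of code of your own. Each camera call takes 0.05 s, during which the arm holds its last target. There are 200 camera calls.

## Working session

There is one attempt and no reset: what is moved stays moved. The work goes in short steps, Python scripts to look and compute and a tool call to move; the robot and the scene stay as the last step left them, time stands still between calls to the robot, and variables do not carry over. Pictures are saved under pics/ and viewed, at most 10 in all, crops included, and the job is handed in when it is done.

Besides the shell and the picture viewer there is one more tool, called after "Emit:" as name([rows], argument=value, ...), one row to a line, values as JSON. send_rows: Moves the arm, as the interface text tells. Its arguments: {"type":"object","properties":{"moves":{"type":"array","items":{"type":"object","properties":{"fingers":{"type":"number"},"dx":{"type":"number"},"dy":{"type":"number"},"dz":{"type":"number"},"yaw":{"type":"number"}}}},"force":{"type":"number"}},"required":["moves"]}

```bash
mkdir -p pics; cat > h.py <<'E'
import numpy as np,cv2
from rig import *
def ray(n,uv,ci=None):
    c=ci or camera_info(n)
    K=np.array([[c['fx'],0,c['cx']],[0,c['fy'],c['cy']],[0,0,1.]])
    p=cv2.undistortPoints(np.array(uv,float).reshape(-1,1,2),K,np.array(c['D'],float)).reshape(-1,2)
    R=np.array(c['R']);t=np.array(c['t'])
    return -R.T@t,np.c_[p,np.ones(len(p))]@R
def onz(n,uv,z,ci=None):
    o,d=ray(n,uv,ci); z=np.broadcast_to(z,len(d)); return o+d*((z-o[2])/d[:,2])[:,None]
def save(n,f):
    im=get_image(n); cv2.imwrite(f'pics/{f}.png',im[:,:,::-1]); return im
E
python3 - <<'E'
from h import *
a=save('scene','s0');b=save('side','d0')
cv2.imwrite('pics/both.png',cv2.resize(np.vstack([a,b])[:,:,::-1],None,fx=.75,fy=.75))
print(observe()['ee_pos'],observe()['tool_rot'])
for n in('scene','side'):
  c=camera_info(n);print(n,-np.array(c['R']).T@c['t'],c['fx'])
E
```

```text
[5.24801289e-01 1.01996036e-05 4.03625280e-01] [-1.79876853e+02 -1.59669206e-02  9.00002418e+01]
scene [ 1.07081346 -0.1431572   0.66149464] 368.7226488855849
side [ 0.35197901 -0.4148747   0.74884341] 461.4545631978587
```

View pics/s0.png

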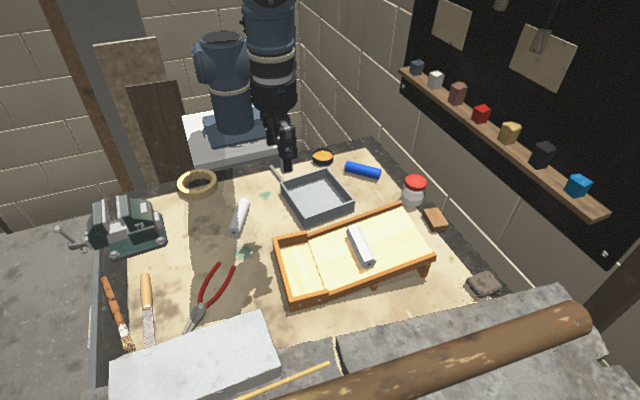

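View pics/d0.png

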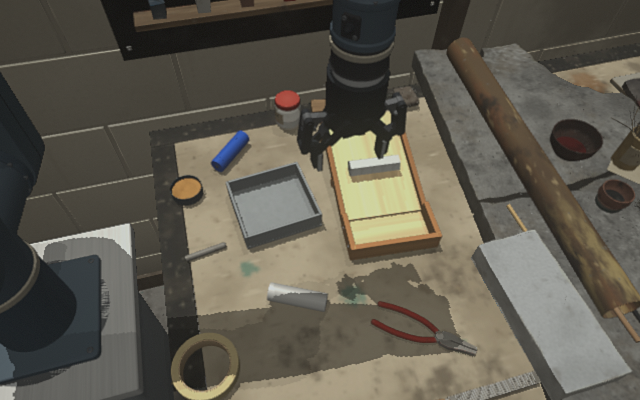

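The scene view shows the grey box (317,195), the ramp with the hex bar (361,245) and the tray at its left end (300,265).

Candidates for the round bar:
- **Thick silver cylinder:** scene (240,216), side (297,297).
- **Blue cylinder:** scene (362,171), side (230,150). Wrong colour.
- **Thin pin:** side (207,251). Too thin.

The silver cylinder fits. I'll confirm it in a crop.

```bash
python3 - <<'E'
import cv2,numpy as np
s=cv2.imread('pics/d0.png');c=cv2.imread('pics/s0.png')
a=cv2.resize(s[130:330,220:450],None,fx=2.6,fy=2.6,interpolation=cv2.INTER_CUBIC)
cv2.imwrite('pics/c1.png',a)
b=cv2.resize(c[160:310,220:450],None,fx=3.4,fy=3.4,interpolation=cv2.INTER_CUBIC)
cv2.imwrite('pics/c2.png',b)
E
```

```text
(no output)
```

View pics/c1.png

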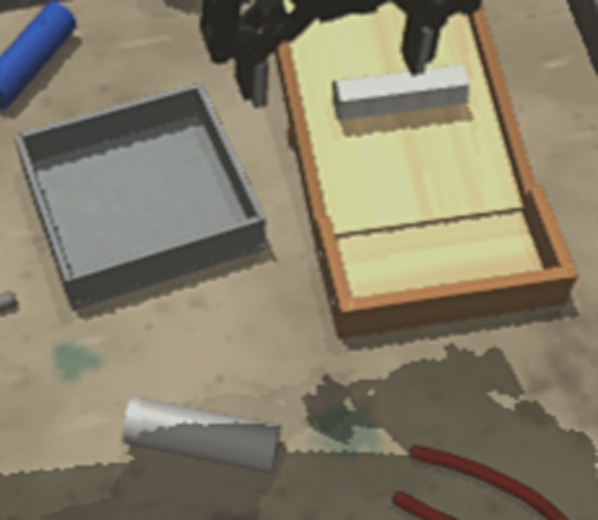

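View pics/c2.png

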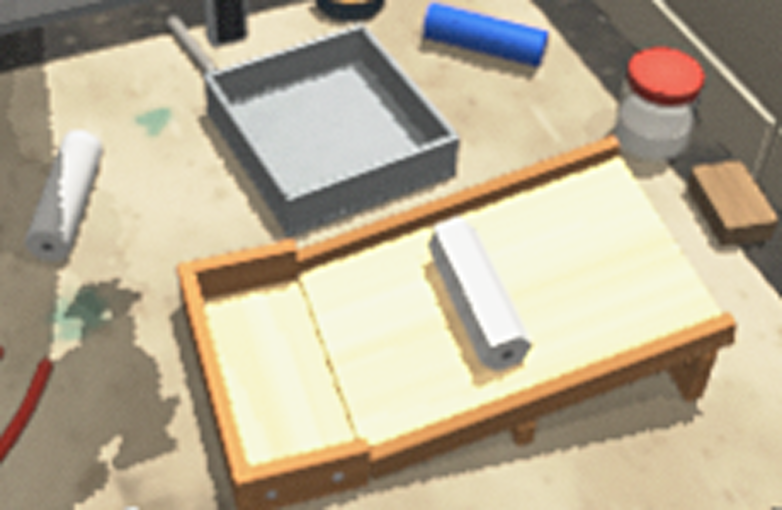

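The crops confirm it. The silver cylinder is crop1 (200,435), thick and not blue; the hex bar is on the ramp at crop1 (400,90).

```bash
python3 - <<'E'
from h import *
np.set_printoptions(precision=4,suppress=True)
S=lambda l:np.array(l,float)/2.6+[220,130]
C=lambda l:np.array(l,float)/3.4+[220,160]
def p(name,side,sc,z):
    print(name)
    if side is not None:a=onz('side',S(side),z);print(a,a.mean(0))
    if sc is not None:a=onz('scene',C(sc),z);print(a,a.mean(0))
p('box rim',[(19,137),(198,88),(264,217),(70,281)],[(208,75),(363,28),(456,143),(285,200)],.04)
p('tray foot corners',[(338,308),(574,272)],[(182,268),(237,476)],.04)
p('deck joint',[(338,236),(524,210)],[(301,278),(352,436)],.014)
p('deck top',None,[(618,160),(718,318)],.065)
p('hex top',[(334,82),(466,68),(338,100),(467,88)],[(435,228),(465,222),(495,350),(528,338)],.0647)
p('round silhouette ends mid',[(129,420),(275,451)],[(83,138),(47,245)],.016)
E
```

```text
box rim
[[0.3459 0.1739 0.04  ]
 [0.4879 0.1862 0.04  ]
 [0.5037 0.055  0.04  ]
 [0.3593 0.0384 0.04  ]] [0.4242 0.1134 0.04  ]
[[0.3624 0.0434 0.04  ]
 [0.352  0.1758 0.04  ]
 [0.4988 0.1868 0.04  ]
 [0.5074 0.0525 0.04  ]] [0.4301 0.1146 0.04  ]
tray foot corners
[[ 0.5315 -0.0309  0.04  ]
 [ 0.6998 -0.0467  0.04  ]] [ 0.6157 -0.0388  0.04  ]
[[ 0.5405 -0.031   0.04  ]
 [ 0.6994 -0.047   0.04  ]] [ 0.62  -0.039  0.04 ]
deck joint
[[0.5572 0.0416 0.014 ]
 [0.6996 0.0273 0.014 ]] [0.6284 0.0344 0.014 ]
[[0.5559 0.0456 0.014 ]
 [0.6832 0.0303 0.014 ]] [0.6196 0.0379 0.014 ]
deck top
[[0.5773 0.2697 0.065 ]
 [0.7184 0.2547 0.065 ]] [0.6478 0.2622 0.065 ]
hex top
[[0.584  0.1444 0.0647]
 [0.686  0.1316 0.0647]
 [0.5813 0.1266 0.0647]
 [0.6792 0.1125 0.0647]] [0.6326 0.1288 0.0647]
[[0.5884 0.1262 0.0647]
 [0.5907 0.1467 0.0647]
 [0.6898 0.1178 0.0647]
 [0.6891 0.1401 0.0647]] [0.6395 0.1327 0.0647]
round silhouette ends mid
[[ 0.3773 -0.0628  0.016 ]
 [ 0.4643 -0.1094  0.016 ]] [ 0.4208 -0.0861  0.016 ]
[[ 0.3704 -0.0586  0.016 ]
 [ 0.4665 -0.107   0.016 ]] [ 0.4185 -0.0828  0.016 ]
```

Emit:
send_rows([
  {"dx":40,"dy":33,"dz":25,"yaw":-7,"fingers":50},
  {"dx":80,"dy":66,"dz":50,"yaw":-14,"fingers":50},
  {"dx":120,"dy":99,"dz":75,"yaw":-21,"fingers":50},
  {"dx":134,"dy":111,"dz":94,"yaw":-28,"fingers":50},
  {"dx":134,"dy":111,"dz":94,"yaw":-35,"fingers":50},
  {"dx":134,"dy":111,"dz":94,"yaw":-42,"fingers":50},
  {"dx":134,"dy":111,"dz":94,"yaw":-49,"fingers":50},
  {"dx":134,"dy":111,"dz":94,"yaw":-56,"fingers":50},
  {"dx":134,"dy":111,"dz":94,"yaw":-63,"fingers":50},
  {"dx":134,"dy":111,"dz":94,"yaw":-70,"fingers":50},
  {"dx":134,"dy":111,"dz":94,"yaw":-77,"fingers":50},
  {"dx":134,"dy":111,"dz":94,"yaw":-84,"fingers":50},
  {"dx":134,"dy":111,"dz":94,"yaw":-84,"fingers":50},
  {"dx":134,"dy":111,"dz":94,"yaw":-84,"fingers":50},
])

```text
clock: 1.27
ee_pos: [0.6358, 0.134, 0.31]
tool_rot: [-180.0, -0.1, 173.8]
ft_force: [-0.7, -1.0, -0.7]
finger_gap: 0.05
gripper_force: 0.0
```

```bash
python3 - <<'E'
from h import *
import json
o=observe();print({k:np.round(o[k],4) for k in('clock','ee_pos','tool_rot','qpos','finger_gap','ft_force')})
json.dump({k:np.array(v).tolist() for k,v in camera_info('wrist').items()},open('w1.json','w'))
w=save('wrist','w1')
E
```

```text
{'clock': np.float64(1.2667), 'ee_pos': array([0.6358, 0.134 , 0.31  ]), 'tool_rot': array([-1.799857e+02, -7.240000e-02,  1.738220e+02]), 'qpos': array([5.99020e+00, 2.15528e+01, 1.67525e+01, 8.52735e+01, 1.30000e-03,
       1.21682e+01]), 'finger_gap': np.float64(0.05), 'ft_force': array([-0.7479, -1.049 , -0.6763])}
```

View pics/w1.png

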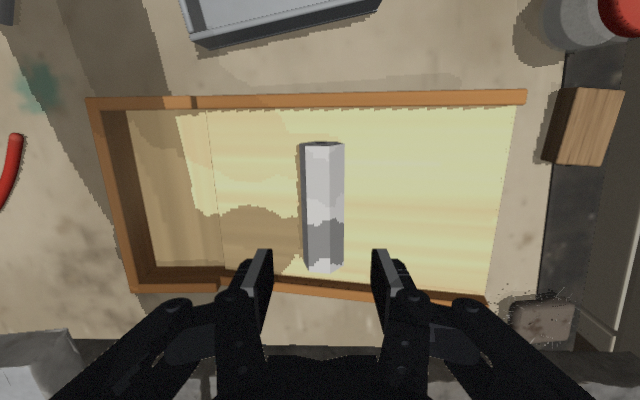

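Wrist view: the hex bar runs from (322,145) to (322,265), between the fingers and nearly parallel to the pads. The tray is at the left.

```bash
python3 - <<'E'
from h import *
import json
np.set_printoptions(precision=4,suppress=True)
c=json.load(open('w1.json'))
im=cv2.imread('pics/w1.png').astype(int)
for v in(165,185,205,235,250):
  print(v,[(u,*im[v,u]) for u in range(296,350,3)][::1] if v in(185,235) else '')
f=lambda p,z:onz('wrist',p,z,c)
print('low vertices',f([(300,180),(300,240)],.0464),'hi',f([(345,180),(343,240)],.0536))
print('ends top',f([(305,150),(343,150)],.0647),f([(306,262),(342,262)],.0647))
print('rails',f([(195,108),(525,104),(217,280),(487,292)],[.03,.077,.03,.077]))
print('deckjoint',f([(206,110),(222,275)],.014))
E
```

```text
165 
185 [(296, np.int64(110), np.int64(146), np.int64(159)), (299, np.int64(94), np.int64(128), np.int64(149)), (302, np.int64(89), np.int64(92), np.int64(91)), (305, np.int64(92), np.int64(92), np.int64(92)), (308, np.int64(185), np.int64(188), np.int64(189)), (311, np.int64(184), np.int64(188), np.int64(189)), (314, np.int64(184), np.int64(187), np.int64(189)), (317, np.int64(184), np.int64(188), np.int64(189)), (320, np.int64(185), np.int64(187), np.int64(189)), (323, np.int64(185), np.int64(187), np.int64(189)), (326, np.int64(185), np.int64(189), np.int64(190)), (329, np.int64(175), np.int64(178), np.int64(179)), (332, np.int64(162), np.int64(164), np.int64(166)), (335, np.int64(163), np.int64(165), np.int64(167)), (338, np.int64(163), np.int64(165), np.int64(167)), (341, np.int64(163), np.int64(165), np.int64(167)), (344, np.int64(163), np.int64(192), np.int64(191)), (347, np.int64(163), np.int64(204), np.int64(202))]
205 
235 [(296, np.int64(102), np.int64(138), np.int64(159)), (299, np.int64(93), np.int64(125), np.int64(145)), (302, np.int64(90), np.int64(108), np.int64(121)
[... 467 characters left out ...]
 (332, np.int64(111), np.int64(113), np.int64(114)), (335, np.int64(110), np.int64(112), np.int64(113)), (338, np.int64(111), np.int64(112), np.int64(114)), (341, np.int64(111), np.int64(114), np.int64(114)), (344, np.int64(156), np.int64(197), np.int64(195)), (347, np.int64(162), np.int64(205), np.int64(203))]
250 
low vertices [[0.6124 0.1186 0.0464]
 [0.6633 0.112  0.0464]] hi [[0.6144 0.1533 0.0536]
 [0.6638 0.1474 0.0536]]
ends top [[0.5872 0.1267 0.0647]
 [0.59   0.1532 0.0647]] [[0.6743 0.1166 0.0647]
 [0.6774 0.1447 0.0647]]
rails [[0.5501 0.0429 0.03  ]
 [0.5717 0.2694 0.077 ]
 [0.7029 0.0275 0.03  ]
 [0.7085 0.2531 0.077 ]]
deckjoint [[0.5521 0.0454 0.014 ]
 [0.7072 0.0263 0.014 ]]
```

Emit:
send_rows([
  {"dz":35,"fingers":46},
  {"dz":65,"fingers":46},
  {"dz":82,"fingers":46},
  {"dz":90,"fingers":46},
  {"dz":92,"fingers":46},
  {"dz":92,"fingers":46},
  {"dz":92,"fingers":46},
])

```text
schema error: expected keys fingers, dx, dy, dz, yaw
```

Emit:
send_rows([
  {"dz":1,"fingers":46},
  {"dz":2,"fingers":46},
  {"dz":3,"fingers":46},
  {"dz":3,"fingers":46},
])

```text
schema error: expected keys fingers, dx, dy, dz, yaw
```

Emit:
send_rows([
  {"dz":1,"fingers":46},
  {"dz":2,"fingers":46},
  {"dz":2,"fingers":46},
])

```text
schema error: expected keys fingers, dx, dy, dz, yaw
```

Emit:
send_rows([
  {"dx":0,"dy":0,"yaw":0,"dz":35,"fingers":46},
  {"dx":0,"dy":0,"yaw":0,"dz":65,"fingers":46},
  {"dx":0,"dy":0,"yaw":0,"dz":82,"fingers":46},
  {"dx":0,"dy":0,"yaw":0,"dz":90,"fingers":46},
  {"dx":0,"dy":0,"yaw":0,"dz":92,"fingers":46},
  {"dx":0,"dy":0,"yaw":0,"dz":92,"fingers":46},
  {"dx":0,"dy":0,"yaw":0,"dz":92,"fingers":46},
])

```text
clock: 1.9
ee_pos: [0.6367, 0.134, 0.2206]
tool_rot: [180.0, 0.2, 174.0]
ft_force: [0.3, -0.8, -0.1]
finger_gap: 0.0461
gripper_force: 0.0
```

Emit:
send_rows([
  {"dx":0,"dy":0,"yaw":0,"dz":1,"fingers":46},
  {"dx":0,"dy":0,"yaw":0,"dz":2,"fingers":46},
  {"dx":0,"dy":0,"yaw":0,"dz":2,"fingers":46},
])

```text
clock: 2.15
ee_pos: [0.6365, 0.134, 0.218]
tool_rot: [180.0, 0.1, 174.0]
ft_force: [0.3, -0.4, 0.9]
finger_gap: 0.0458
gripper_force: 0.0
```

Emit:
send_rows([
  {"dx":0,"dy":0,"yaw":0,"dz":1,"fingers":46},
  {"dx":0,"dy":0,"yaw":0,"dz":2,"fingers":46},
  {"dx":0,"dy":0,"yaw":0,"dz":2,"fingers":46},
])

```text
clock: 2.4
ee_pos: [0.6359, 0.134, 0.2145]
tool_rot: [-180.0, -0.0, 174.0]
ft_force: [-0.4, 0.3, 0.8]
finger_gap: 0.0461
gripper_force: 0.0
```

```bash
python3 - <<'E'
from h import *
o=observe();print(o['ee_pos'],o['ft_force'])
im=get_image('side');a=cv2.resize(im[110:210,300:430,::-1],None,fx=6,fy=6,interpolation=cv2.INTER_CUBIC)
cv2.imwrite('pics/c3.png',a)
E
```

```text
[0.63590674 0.13395224 0.21450875] [-0.42918145  0.26816903  0.83610697]
```

View pics/c3.png

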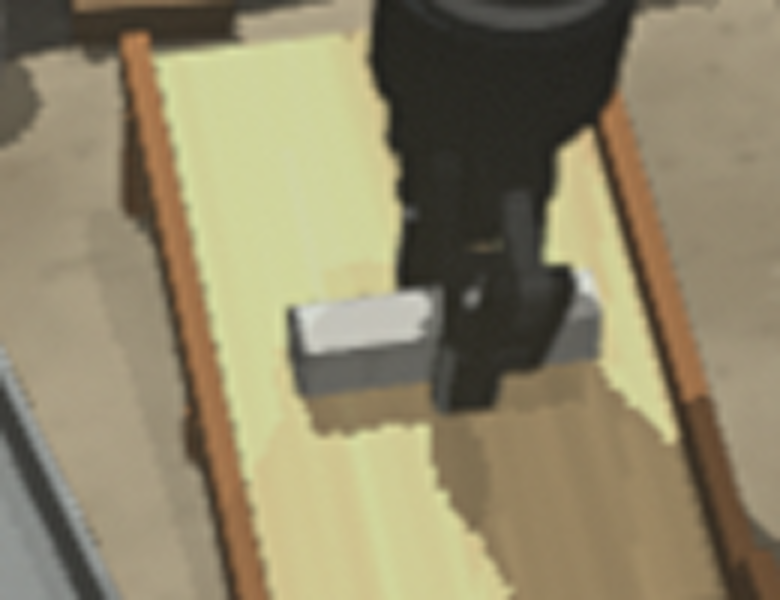

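The side crop shows the downhill finger in front of the bar, its tip at (465,405), and no contact yet.

Emit:
send_rows([
  {"dx":4,"dy":0,"yaw":0,"dz":1,"fingers":46},
  {"dx":6,"dy":0,"yaw":0,"dz":2,"fingers":46},
  {"dx":6,"dy":0,"yaw":0,"dz":2,"fingers":46},
])

```text
clock: 2.7
ee_pos: [0.6293, 0.1347, 0.2123]
tool_rot: [-180.0, -0.1, 174.0]
ft_force: [-0.1, -0.2, -0.3]
finger_gap: 0.0457
gripper_force: 0.0
```

Emit:
send_rows([
  {"dx":0,"dy":0,"yaw":0,"dz":1,"fingers":46},
  {"dx":0,"dy":0,"yaw":0,"dz":2,"fingers":46},
  {"dx":0,"dy":0,"yaw":0,"dz":2,"fingers":46},
])

```text
clock: 2.95
ee_pos: [0.6298, 0.1347, 0.2118]
tool_rot: [180.0, -0.0, 174.0]
ft_force: [-2.5, 0.5, 3.3]
finger_gap: 0.046
gripper_force: 2.1
```

Contact with the deck. Now I close the fingers.

Emit:
send_rows([
  {"dx":0,"dy":0,"yaw":0,"dz":-1.5,"fingers":38},
  {"dx":0,"dy":0,"yaw":0,"dz":-1.5,"fingers":34},
  {"dx":0,"dy":0,"yaw":0,"dz":-1.5,"fingers":25},
  {"dx":0,"dy":0,"yaw":0,"dz":-1.5,"fingers":15},
  {"dx":0,"dy":0,"yaw":0,"dz":-1.5,"fingers":10},
  {"dx":0,"dy":0,"yaw":0,"dz":-1.5,"fingers":10},
], force=60)

```text
clock: 3.45
ee_pos: [0.6305, 0.1346, 0.2131]
tool_rot: [180.0, 0.1, 174.0]
ft_force: [-0.6, 0.7, 4.8]
finger_gap: 0.0316
gripper_force: 59.8
```

Emit:
send_rows([
  {"dx":0,"dy":0,"yaw":0,"dz":-4,"fingers":10},
  {"dx":0,"dy":0,"yaw":0,"dz":-10,"fingers":10},
  {"dx":0,"dy":0,"yaw":0,"dz":-25,"fingers":10},
  {"dx":0,"dy":0,"yaw":0,"dz":-45,"fingers":10},
  {"dx":0,"dy":0,"yaw":0,"dz":-70,"fingers":10},
  {"dx":0,"dy":0,"yaw":0,"dz":-85,"fingers":10},
  {"dx":0,"dy":0,"yaw":0,"dz":-85,"fingers":10},
  {"dx":0,"dy":0,"yaw":0,"dz":-85,"fingers":10},
])

```text
clock: 4.12
ee_pos: [0.6303, 0.1346, 0.2975]
tool_rot: [180.0, 0.1, 174.0]
ft_force: [0.1, -0.8, -2.4]
finger_gap: 0.0311
gripper_force: 59.6
```

```bash
python3 - <<'E'
from h import *
o=observe();print(o['ee_pos'],o['tool_rot'],o['ft_force'],o['finger_gap'])
im=get_image('side');im2=get_image('wrist')
a=np.vstack([im[30:280,200:520],cv2.resize(im2,(320,200))])[:,:,::-1]
cv2.imwrite('pics/c4.png',cv2.resize(a,None,fx=1.33,fy=1.33))
E
```

```text
[0.63025861 0.13461041 0.29752699] [1.79988697e+02 6.20471480e-02 1.73996898e+02] [ 0.13040586 -0.77317425 -2.37897371] 0.031079709991490897
```

View pics/c4.png

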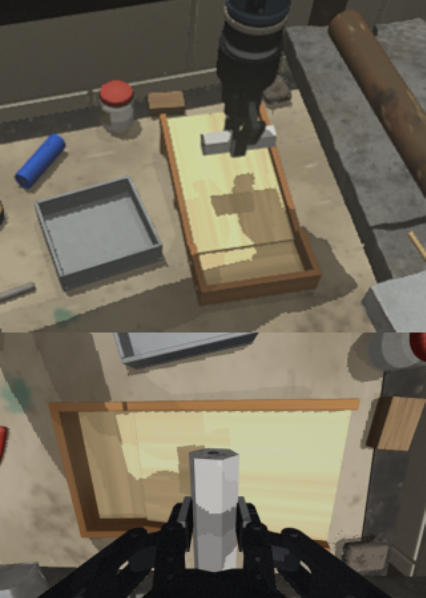

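The bar is held level. Next it goes to the box.

Emit:
send_rows([
  {"dx":40,"dy":-8,"yaw":-2,"dz":0,"fingers":10},
  {"dx":80,"dy":-16,"yaw":-4,"dz":0,"fingers":10},
  {"dx":120,"dy":-24,"yaw":-6,"dz":0,"fingers":10},
  {"dx":160,"dy":-32,"yaw":-8,"dz":0,"fingers":10},
  {"dx":190,"dy":-38,"yaw":-10,"dz":0,"fingers":10},
  {"dx":206,"dy":-41,"yaw":-10,"dz":15,"fingers":10},
  {"dx":206,"dy":-41,"yaw":-10,"dz":45,"fingers":10},
  {"dx":206,"dy":-41,"yaw":-10,"dz":75,"fingers":10},
  {"dx":206,"dy":-41,"yaw":-10,"dz":92,"fingers":10},
  {"dx":206,"dy":-41,"yaw":-10,"dz":101,"fingers":10},
  {"dx":206,"dy":-41,"yaw":-10,"dz":104,"fingers":10},
  {"dx":206,"dy":-41,"yaw":-10,"dz":104,"fingers":10},
])

```text
clock: 5.22
ee_pos: [0.4201, 0.1153, 0.1918]
tool_rot: [-180.0, -0.2, -176.0]
ft_force: [0.8, -0.3, -1.8]
finger_gap: 0.0309
gripper_force: 59.9
```

Emit:
send_rows([
  {"dx":0,"dy":0,"yaw":0,"dz":2,"fingers":10},
  {"dx":0,"dy":0,"yaw":0,"dz":4,"fingers":10},
  {"dx":0,"dy":0,"yaw":0,"dz":5,"fingers":10},
  {"dx":0,"dy":0,"yaw":0,"dz":5,"fingers":10},
])

```text
clock: 5.55
ee_pos: [0.4214, 0.1154, 0.1889]
tool_rot: [180.0, 0.1, -176.0]
ft_force: [-0.3, 0.5, -2.6]
finger_gap: 0.031
gripper_force: 59.9
```

Emit:
send_rows([
  {"dx":0,"dy":0,"yaw":0,"dz":1,"fingers":10},
  {"dx":0,"dy":0,"yaw":0,"dz":3,"fingers":10},
  {"dx":0,"dy":0,"yaw":0,"dz":3,"fingers":10},
  {"dx":0,"dy":0,"yaw":0,"dz":3,"fingers":10},
])

```text
clock: 5.88
ee_pos: [0.4208, 0.1154, 0.1851]
tool_rot: [-180.0, -0.0, -176.0]
ft_force: [0.1, 0.2, -2.0]
finger_gap: 0.0308
gripper_force: 59.9
```

Emit:
send_rows([
  {"dx":0,"dy":0,"yaw":0,"dz":1,"fingers":10},
  {"dx":0,"dy":0,"yaw":0,"dz":2,"fingers":10},
  {"dx":0,"dy":0,"yaw":0,"dz":2,"fingers":10},
])

```text
clock: 6.13
ee_pos: [0.421, 0.1154, 0.1844]
tool_rot: [-180.0, 0.0, -176.0]
ft_force: [-1.9, -1.4, 4.4]
finger_gap: 0.0311
gripper_force: 60.7
```

Emit:
send_rows([
  {"dx":0,"dy":0,"yaw":0,"dz":1,"fingers":10},
  {"dx":0,"dy":0,"yaw":0,"dz":2,"fingers":10},
  {"dx":0,"dy":0,"yaw":0,"dz":2,"fingers":10},
])

```text
clock: 6.38
ee_pos: [0.421, 0.1155, 0.1843]
tool_rot: [-180.0, 0.0, -176.0]
ft_force: [-7.5, -1.3, 15.4]
finger_gap: 0.0311
gripper_force: 61.9
```

On the floor: I relax the press, open slowly, and lift.

Emit:
send_rows([
  {"dx":0,"dy":0,"yaw":0,"dz":-3,"fingers":10},
  {"dx":0,"dy":0,"yaw":0,"dz":-3,"fingers":34},
  {"dx":0,"dy":0,"yaw":0,"dz":-3,"fingers":38},
  {"dx":0,"dy":0,"yaw":0,"dz":-3,"fingers":45},
  {"dx":0,"dy":0,"yaw":0,"dz":-3,"fingers":55},
  {"dx":0,"dy":0,"yaw":0,"dz":-3,"fingers":65},
  {"dx":0,"dy":0,"yaw":0,"dz":-3,"fingers":65},
  {"dx":0,"dy":0,"yaw":0,"dz":-20,"fingers":65},
  {"dx":0,"dy":0,"yaw":0,"dz":-50,"fingers":65},
  {"dx":0,"dy":0,"yaw":0,"dz":-85,"fingers":65},
  {"dx":0,"dy":0,"yaw":0,"dz":-120,"fingers":65},
  {"dx":0,"dy":0,"yaw":0,"dz":-120,"fingers":65},
])

```text
clock: 7.38
ee_pos: [0.4233, 0.1157, 0.3089]
tool_rot: [180.0, 0.8, -176.0]
ft_force: [1.2, 0.1, 0.7]
finger_gap: 0.065
gripper_force: 0.0
```

Emit:
send_rows([
  {"dx":4,"dy":-40,"yaw":7,"dz":0,"fingers":60},
  {"dx":8,"dy":-80,"yaw":14,"dz":0,"fingers":60},
  {"dx":12,"dy":-120,"yaw":21,"dz":0,"fingers":60},
  {"dx":16,"dy":-160,"yaw":28,"dz":0,"fingers":60},
  {"dx":18,"dy":-199,"yaw":31,"dz":0,"fingers":60},
  {"dx":18,"dy":-199,"yaw":31,"dz":0,"fingers":60},
  {"dx":18,"dy":-199,"yaw":31,"dz":0,"fingers":60},
])

```text
clock: 7.97
ee_pos: [0.4166, -0.0864, 0.301]
tool_rot: [180.0, -0.0, 152.7]
ft_force: [0.2, 0.1, -0.0]
finger_gap: 0.06
gripper_force: 0.0
```

```bash
python3 - <<'E'
from h import *
import json
o=observe();print(o['ee_pos'],o['tool_rot'],o['ft_force'],o['finger_gap'])
json.dump({k:np.array(v).tolist() for k,v in camera_info('wrist').items()},open('w2.json','w'))
w=save('wrist','w2')
im=get_image('scene')
a=np.hstack([w,cv2.resize(im[150:250,250:360],None,fx=4,fy=4)[:,:160*2]])[:,:,::-1] if 0 else None
b=cv2.resize(im[155:235,265:365],(400,320))
c=np.zeros((400,400,3),np.uint8);c[:320]=b
cv2.imwrite('pics/c5.png',np.hstack([w[:,120:520],c])[:,:,::-1])
E
```

```text
[ 0.41662889 -0.08635943  0.30097406] [ 1.79989032e+02 -1.15376048e-02  1.52728144e+02] [ 0.22220857  0.1064565  -0.04470229] 0.05998141524931261
```

View pics/c5.png

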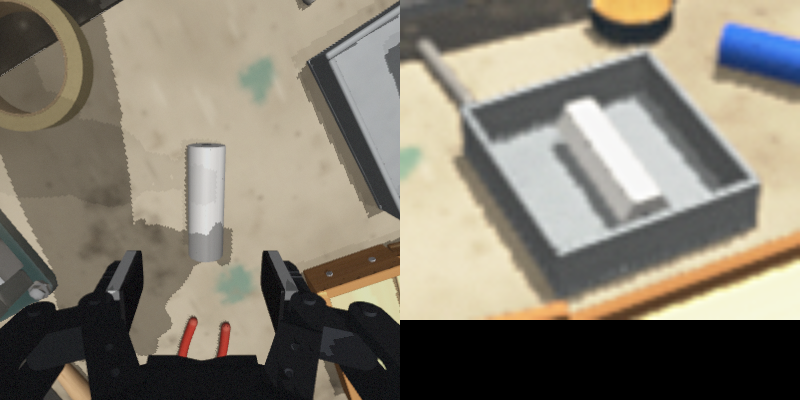

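The hex bar lies flat in the box (right panel, (610,155)). The round bar shows in the wrist picture, midline from (326,148) to (326,258), parallel to the pads.

```bash
python3 - <<'E'
from h import *
import json
np.set_printoptions(precision=4,suppress=True)
c=json.load(open('w2.json'))
p=onz('wrist',[(326,160),(326,240)],.016,c);print(p)
e=onz('wrist',[(326,147),(326,262)],[.028,.016],c);print(e,e.mean(0))
d=e[1]-e[0];print(np.linalg.norm(d),np.degrees(np.arctan2(d[1],d[0])))
r=np.radians(152.7);X=np.array([np.cos(r),np.sin(r)]);Y=np.array([np.sin(r),-np.cos(r)])
w=e.mean(0)[:2]-[.4166,-.0864];print('dx,dy mm',1e3*w@X,1e3*w@Y)
E
```

```text
[[ 0.3886 -0.0685  0.016 ]
 [ 0.4539 -0.1018  0.016 ]]
[[ 0.3775 -0.063   0.028 ]
 [ 0.4739 -0.112   0.016 ]] [ 0.4257 -0.0875  0.022 ]
0.10878729638127874 -26.98478126692179
dx,dy mm -8.576346436650667 3.194794122179802
```

Emit:
send_rows([
  {"dx":-6,"dy":3,"yaw":0,"dz":35,"fingers":60},
  {"dx":-6,"dy":3,"yaw":0,"dz":70,"fingers":60},
  {"dx":-6,"dy":3,"yaw":0,"dz":95,"fingers":60},
  {"dx":-6,"dy":3,"yaw":0,"dz":110,"fingers":60},
  {"dx":-6,"dy":3,"yaw":0,"dz":118,"fingers":60},
  {"dx":-6,"dy":3,"yaw":0,"dz":119,"fingers":60},
  {"dx":-6,"dy":3,"yaw":0,"dz":119,"fingers":60},
  {"dx":-6,"dy":3,"yaw":0,"dz":119,"fingers":45},
  {"dx":-6,"dy":3,"yaw":0,"dz":119,"fingers":36},
  {"dx":-6,"dy":3,"yaw":0,"dz":119,"fingers":25},
  {"dx":-6,"dy":3,"yaw":0,"dz":119,"fingers":10},
  {"dx":-6,"dy":3,"yaw":0,"dz":119,"fingers":10},
  {"dx":-6,"dy":3,"yaw":0,"dz":119,"fingers":10},
], force=60)

```text
clock: 9.15
ee_pos: [0.4245, -0.0849, 0.1843]
tool_rot: [180.0, 0.2, 153.0]
ft_force: [0.4, 0.4, 5.8]
finger_gap: 0.0298
gripper_force: 59.6
```

The gap is under 32 mm, so the grip is too high on the bar. I reopen and go 5 mm deeper.

Emit:
send_rows([
  {"dx":0,"dy":0,"yaw":0,"dz":0,"fingers":36},
  {"dx":0,"dy":0,"yaw":0,"dz":0,"fingers":42},
  {"dx":0,"dy":0,"yaw":0,"dz":0,"fingers":45},
  {"dx":0,"dy":0,"yaw":0,"dz":3,"fingers":45},
  {"dx":0,"dy":0,"yaw":0,"dz":5,"fingers":45},
  {"dx":0,"dy":0,"yaw":0,"dz":5,"fingers":45},
  {"dx":0,"dy":0,"yaw":0,"dz":5,"fingers":36},
  {"dx":0,"dy":0,"yaw":0,"dz":5,"fingers":25},
  {"dx":0,"dy":0,"yaw":0,"dz":5,"fingers":10},
  {"dx":0,"dy":0,"yaw":0,"dz":5,"fingers":10},
  {"dx":0,"dy":0,"yaw":0,"dz":5,"fingers":10},
])

```text
clock: 10.07
ee_pos: [0.4234, -0.0844, 0.1772]
tool_rot: [180.0, -0.0, 153.0]
ft_force: [-0.2, 0.8, 1.0]
finger_gap: 0.03
gripper_force: 59.4
```

Emit:
send_rows([
  {"dx":0,"dy":0,"yaw":0,"dz":0,"fingers":38},
  {"dx":0,"dy":0,"yaw":0,"dz":-3,"fingers":40},
  {"dx":0,"dy":0,"yaw":0,"dz":-3,"fingers":40},
  {"dx":0,"dy":0,"yaw":0,"dz":-3,"fingers":30},
  {"dx":0,"dy":0,"yaw":0,"dz":-3,"fingers":10},
  {"dx":0,"dy":0,"yaw":0,"dz":-3,"fingers":10},
  {"dx":0,"dy":0,"yaw":0,"dz":-3,"fingers":10},
])

```text
clock: 10.65
ee_pos: [0.4239, -0.0846, 0.181]
tool_rot: [-180.0, 0.1, 153.0]
ft_force: [-1.4, 0.3, 4.7]
finger_gap: 0.0297
gripper_force: 59.5
```

Emit:
send_rows([
  {"dx":0,"dy":0,"yaw":0,"dz":-5,"fingers":10},
  {"dx":0,"dy":0,"yaw":0,"dz":-20,"fingers":10},
  {"dx":0,"dy":0,"yaw":0,"dz":-50,"fingers":10},
  {"dx":0,"dy":0,"yaw":0,"dz":-85,"fingers":10},
  {"dx":0,"dy":0,"yaw":0,"dz":-120,"fingers":10},
  {"dx":0,"dy":0,"yaw":0,"dz":-130,"fingers":10},
  {"dx":0,"dy":0,"yaw":0,"dz":-130,"fingers":10},
])

```text
clock: 11.23
ee_pos: [0.4247, -0.0849, 0.3134]
tool_rot: [179.9, 0.4, 153.0]
ft_force: [0.0, -0.3, -3.2]
finger_gap: 0.0298
gripper_force: 59.7
```

```bash
python3 - <<'E'
from h import *
o=observe();print(o['ee_pos'],o['tool_rot'],o['ft_force'],o['finger_gap'])
w=save('wrist','w3');s=save('side','d3')
cv2.imwrite('pics/c6.png',np.vstack([w,s])[:,:,::-1][::1][:800] if 0 else cv2.resize(np.hstack([w,s])[:,:,::-1],(800,250),interpolation=cv2.INTER_AREA))
E
```

```text
[ 0.42470969 -0.08487246  0.31338298] [179.94869421   0.38281825 153.00150284] [ 0.04776424 -0.33924042 -3.18589109] 0.029834573417335683
```

View pics/c6.png

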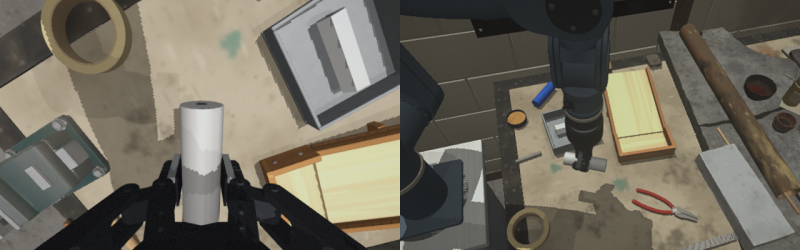

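The round bar is held level and centred (wrist panel (202,160)); the deck is empty. Now it goes over the upper half of the ramp.

Emit:
send_rows([
  {"dx":-7,"dy":39,"yaw":-5,"dz":0,"fingers":10},
  {"dx":-14,"dy":78,"yaw":-10,"dz":0,"fingers":10},
  {"dx":-21,"dy":117,"yaw":-15,"dz":0,"fingers":10},
  {"dx":-28,"dy":156,"yaw":-21,"dz":0,"fingers":10},
  {"dx":-35,"dy":195,"yaw":-21,"dz":0,"fingers":10},
  {"dx":-42,"dy":234,"yaw":-21,"dz":0,"fingers":10},
  {"dx":-49,"dy":273,"yaw":-21,"dz":0,"fingers":10},
  {"dx":-56,"dy":312,"yaw":-21,"dz":0,"fingers":10},
  {"dx":-61,"dy":343,"yaw":-21,"dz":0,"fingers":10},
  {"dx":-63,"dy":352,"yaw":-21,"dz":0,"fingers":10},
  {"dx":-63,"dy":352,"yaw":-21,"dz":0,"fingers":10},
  {"dx":-63,"dy":352,"yaw":-21,"dz":0,"fingers":10},
])

```text
clock: 12.33
ee_pos: [0.6386, 0.2008, 0.3058]
tool_rot: [-179.8, -0.4, 174.1]
ft_force: [0.8, -0.5, -2.8]
finger_gap: 0.0302
gripper_force: 60.1
```

```bash
python3 - <<'E'
from h import *
np.set_printoptions(precision=4,suppress=True)
o=observe();print(o['ee_pos'],o['tool_rot'],o['ft_force'],o['finger_gap'])
import json
json.dump({k:np.array(v).tolist() for k,v in camera_info('wrist').items()},open('w4.json','w'))
w=save('wrist','w4')[:,:,::-1]
cv2.imwrite('pics/c7.png',w)
E
```

```text
[0.6386 0.2008 0.3058] [-179.8374   -0.3977  174.0557] [ 0.8279 -0.5051 -2.8338] 0.030166831834668662
```

View pics/c7.png

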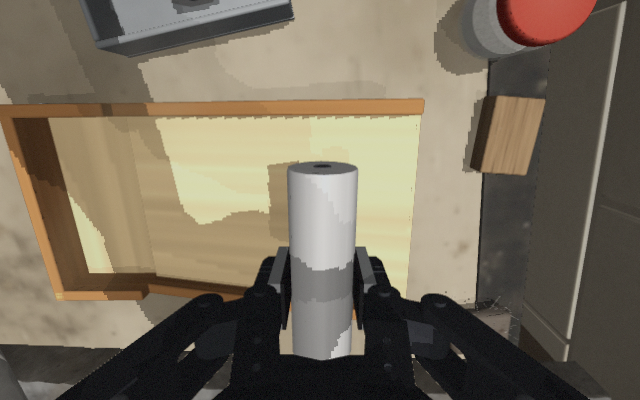

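The wrist view shows the bar above the upper deck, its far end at (322,165) and rail inner edges near (300,113) and (200,290). I'll check the side clearance by rays.

```bash
python3 - <<'E'
from h import *
import json
np.set_printoptions(precision=4,suppress=True)
c=json.load(open('w4.json'));f=lambda p,z:onz('wrist',p,z,c)
e=f([(322,163),(322,356)],[.157,.157]);print('bar ends',e,e.mean(0))
print('far rail inner',f([(418,114),(165,117)],[.063,.016]),'near rail inner/deck', f([(405,298),(160,275)],[.063,.016]))
E
```

```text
bar ends [[0.5817 0.2058 0.157 ]
 [0.6753 0.196  0.157 ]] [0.6285 0.2009 0.157 ]
far rail inner [[0.5723 0.2711 0.063 ]
 [0.5555 0.0785 0.016 ]] near rail inner/deck [[0.7148 0.2591 0.063 ]
 [0.699  0.0358 0.016 ]]
```

Emit:
send_rows([
  {"dx":-7,"dy":0,"yaw":0,"dz":25,"fingers":10},
  {"dx":-7,"dy":0,"yaw":0,"dz":45,"fingers":10},
  {"dx":-7,"dy":0,"yaw":0,"dz":57,"fingers":10},
  {"dx":-7,"dy":0,"yaw":0,"dz":62,"fingers":10},
  {"dx":-7,"dy":0,"yaw":0,"dz":62,"fingers":10},
  {"dx":-7,"dy":0,"yaw":0,"dz":62,"fingers":10},
])

```text
clock: 12.88
ee_pos: [0.6461, 0.1993, 0.2486]
tool_rot: [-180.0, -0.0, 174.0]
ft_force: [-0.1, 0.2, -2.1]
finger_gap: 0.03
gripper_force: 60.2
```

Emit:
send_rows([
  {"dx":0,"dy":0,"yaw":0,"dz":2,"fingers":10},
  {"dx":0,"dy":0,"yaw":0,"dz":4,"fingers":10},
  {"dx":0,"dy":0,"yaw":0,"dz":5,"fingers":10},
  {"dx":0,"dy":0,"yaw":0,"dz":5,"fingers":10},
])

```text
clock: 13.22
ee_pos: [0.6465, 0.2, 0.2437]
tool_rot: [180.0, 0.0, 174.0]
ft_force: [0.3, -0.2, -3.7]
finger_gap: 0.0296
gripper_force: 60.2
```

Emit:
send_rows([
  {"dx":0,"dy":0,"yaw":0,"dz":1,"fingers":10},
  {"dx":0,"dy":0,"yaw":0,"dz":2,"fingers":10},
  {"dx":0,"dy":0,"yaw":0,"dz":2,"fingers":10},
])

```text
clock: 13.47
ee_pos: [0.6463, 0.1999, 0.241]
tool_rot: [-180.0, -0.0, 174.0]
ft_force: [-0.1, 1.0, -3.3]
finger_gap: 0.0301
gripper_force: 60.2
```

Emit:
send_rows([
  {"dx":0,"dy":0,"yaw":0,"dz":2,"fingers":10},
  {"dx":0,"dy":0,"yaw":0,"dz":4,"fingers":10},
  {"dx":0,"dy":0,"yaw":0,"dz":6,"fingers":10},
  {"dx":0,"dy":0,"yaw":0,"dz":6,"fingers":10},
])

```text
clock: 13.8
ee_pos: [0.6462, 0.1998, 0.2343]
tool_rot: [-180.0, -0.1, 174.0]
ft_force: [-0.3, -0.9, -2.9]
finger_gap: 0.03
gripper_force: 60.2
```

Emit:
send_rows([
  {"dx":0,"dy":0,"yaw":0,"dz":1,"fingers":10},
  {"dx":0,"dy":0,"yaw":0,"dz":2,"fingers":10},
  {"dx":0,"dy":0,"yaw":0,"dz":2,"fingers":10},
])

```text
clock: 14.05
ee_pos: [0.6463, 0.1998, 0.2329]
tool_rot: [-180.0, -0.0, 174.0]
ft_force: [0.2, 0.3, -2.7]
finger_gap: 0.03
gripper_force: 60.2
```

Emit:
send_rows([
  {"dx":0,"dy":0,"yaw":0,"dz":1,"fingers":10},
  {"dx":0,"dy":0,"yaw":0,"dz":2,"fingers":10},
  {"dx":0,"dy":0,"yaw":0,"dz":2,"fingers":10},
])

```text
clock: 14.3
ee_pos: [0.6463, 0.1998, 0.231]
tool_rot: [-180.0, -0.0, 174.0]
ft_force: [-0.8, 0.2, -3.4]
finger_gap: 0.0298
gripper_force: 60.2
```

Emit:
send_rows([
  {"dx":0,"dy":0,"yaw":0,"dz":1,"fingers":10},
  {"dx":0,"dy":0,"yaw":0,"dz":1.5,"fingers":10},
  {"dx":0,"dy":0,"yaw":0,"dz":1.5,"fingers":10},
])

```text
clock: 14.55
ee_pos: [0.6464, 0.1999, 0.2302]
tool_rot: [180.0, 0.0, 174.0]
ft_force: [-0.2, 0.5, -0.2]
finger_gap: 0.0299
gripper_force: 60.5
```

Emit:
send_rows([
  {"dx":0,"dy":0,"yaw":0,"dz":1,"fingers":10},
  {"dx":0,"dy":0,"yaw":0,"dz":1.5,"fingers":10},
  {"dx":0,"dy":0,"yaw":0,"dz":1.5,"fingers":10},
])

```text
clock: 14.8
ee_pos: [0.6464, 0.1999, 0.2302]
tool_rot: [180.0, 0.1, 174.0]
ft_force: [-2.9, -1.4, 6.0]
finger_gap: 0.0298
gripper_force: 60.9
```

Bar on the deck at y≈+95. I release with a small opening, then lift straight up fast.

Emit:
send_rows([
  {"dx":0,"dy":0,"yaw":0,"dz":-1.5,"fingers":10},
  {"dx":0,"dy":0,"yaw":0,"dz":-2,"fingers":42},
  {"dx":0,"dy":0,"yaw":0,"dz":-2.5,"fingers":44},
  {"dx":0,"dy":0,"yaw":0,"dz":-40,"fingers":50},
  {"dx":0,"dy":0,"yaw":0,"dz":-80,"fingers":50},
  {"dx":0,"dy":0,"yaw":0,"dz":-100,"fingers":50},
  {"dx":0,"dy":0,"yaw":0,"dz":-100,"fingers":50},
  {"dx":0,"dy":0,"yaw":0,"dz":-100,"fingers":50},
  {"dx":0,"dy":0,"yaw":0,"dz":-100,"fingers":50},
  {"dx":0,"dy":0,"yaw":0,"dz":-100,"fingers":50},
  {"dx":0,"dy":0,"yaw":0,"dz":-100,"fingers":50},
  {"dx":0,"dy":0,"yaw":0,"dz":-100,"fingers":50},
  {"dx":0,"dy":0,"yaw":0,"dz":-100,"fingers":50},
  {"dx":0,"dy":0,"yaw":0,"dz":-100,"fingers":50},
])

```text
clock: 15.97
ee_pos: [0.6463, 0.1998, 0.3274]
tool_rot: [-180.0, -0.1, 174.0]
ft_force: [-0.4, -0.3, 0.9]
finger_gap: 0.0501
gripper_force: 0.0
```

```bash
python3 - <<'E'
from h import *
np.set_printoptions(precision=3,suppress=True)
o=observe();print(o['clock'],o['ee_pos'],o['ft_force'],o['finger_gap'])
ref=cv2.imread('pics/d3.png')[:,:,::-1]
def look(k):
    im=save('side',f'f{k}');h=cv2.cvtColor(im,cv2.COLOR_RGB2HSV)
    m=((h[:,:,1]<40)&(h[:,:,2]>70)).astype(np.uint8)
    roi=np.zeros_like(m);cv2.fillPoly(roi,[np.array([(330,105),(400,90),(440,235),(440,250),(345,255)])],1)
    n,l,s,c=cv2.connectedComponentsWithStats(cv2.morphologyEx(m*roi,cv2.MORPH_OPEN,np.ones((3,3),np.uint8)))
    for i in range(1,n):
        if s[i,4]>60:print(k,s[i],c[i],onz('side',[c[i]],.03))
look(1);look(2)
E
```

```text
15.9667 [0.646 0.2   0.327] [-0.38  -0.291  0.853] 0.050128082075680674
1 [367 224  56  18 606] [394.269 232.182] [[ 0.624 -0.014  0.03 ]]
2 [367 224  56  18 608] [394.355 232.176] [[ 0.624 -0.014  0.03 ]]
```

The two frames agree: the bar is at rest in the tray against its foot wall (side (394,232), world (0.624, -0.014)).

```bash
python3 -c "
from rig import *
print(sign_off())"
```

```text
the job is handed in; nothing more can be done
None
```

The hex bar lies flat in the grey scrap box, and the round bar, released on the upper half of the ramp, rolled down by itself into the catch tray; the job was handed in at about 16 s, with no verdict shown.

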